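Pry the wheel clip off a tube rotator's shaft

TASK

The wheel of the tube rotator has to come off for cleaning. Take the hooked pick from its stand, work its hook under the bow of the spring clip on the rotator's shaft and pry the clip gently up out of its groove with the pick, without forcing clip or shaft; then put the clip in the metal dish so that it is not lost, and put the pick back upright in its stand. Leave the things round about where they are.

Things in the scene. Friction and masses are not known exactly. Their poses are not given: they have to be found in the camera images.
- pick: Hooked pick, 122 mm long, 70 to 120 g, starting upright in its stand. Origin: heel of the hook, at the shank's lower end on its axis; z up the shank, x the way the hook's toe points. Shank 4 mm thick, z 0 to 56 mm; ferrule 14 mm thick, z 49 to 62, tapered below; round collar 24 mm across, z 62 to 66; square grey handle 16 x 16 mm, z 66 to 122, sides along x and y.
- pick_toe (a point): Centre of the rounded tip of the hook's toe (radius 1.5 mm). The toe is a straight round bar 3 mm thick whose centreline runs from the pick's origin to here (x 15.3, z 2.7 mm in the pick's frame): it rises 10 degrees toward the tip, so a part hung on it slides to the shank.
- pick_grip (a point): Point on the axis of the pick's handle, 91 mm above the pick's origin; with the TCP here the fingertips are about 6 mm above the collar.
- stand: Metal tool stand, fixed, 78 x 74 x 80 mm, origin on the bench, base plate 6 mm thick. Its 11 mm thick top plate has one slot, stand x -9 to +23 mm, y -9 to +9 mm, 1.5 mm chamfer. The pick hangs in it by its collar, hook down, toe toward stand +x (within 0.06 rad at the start), axis at x 0 to 3 mm, y -1 to 1 mm, heel 18 mm above the bench.
- stand_slot (a point): Point of the slot where the pick's axis belongs, at the height of the plate's top, 80 mm above the bench; axes as the stand's.
- rotator: White box-shaped tube rotator, fixed, housing 100 x 112 x 126 mm, origin on the bench under its middle. An upright, flat-faced white wheel 100 mm across, which does not turn, is on a horizontal steel shaft 85 mm above the bench that points to rotator -x. Along rotator x (mm): wheel -60 to -69, shaft 20 mm across to -74, groove 14 mm across to -78.5, end land 20 mm across to -83.
- groove (a point): Middle of the shaft's groove, on the shaft axis, 85 mm above the bench; the clip's origin is here (within 0.4 mm along the shaft) when it is seated.
- land_edge (a point): Top of the front edge of the end land, i.e. of the shaft's free end: 6.75 mm from the groove's middle toward rotator -x and 10 mm above the axis. The land's top is level from here to the groove, 4.5 mm. A pick pressed on the shaft or the wheel with over 20 N scores it.
- clip: Dark steel spring clip, 3 x 37 x 29 mm, 20 g, upright in the groove, astride the shaft, bow on top. Origin on the shaft axis, mid-thickness; x along the shaft like the rotator's, z up. Two sprung jaws grip from below, stiff with old grease: at a steady upward pull of 8 to 12 N they spread slowly and it is free after about 13 mm; pulled quickly it resists more. Above 16 N the pick bends it.
- clip_bow (a point): Middle of the bow's underside, 16.1 mm above the clip's origin. Between it and the top of the shaft, 6.1 mm lower, is a window, open along x, about 16 mm wide, for the hook: pushed in along its own rising line, just clear of the land's edge, the toe has about 1.5 mm of play in height. Hung here on the hook, the free clip reaches 25 mm lower.
- dish: Round open aluminium dish, fixed, 104 mm across at the rim, 14 mm high, flat floor 3 mm above the bench and about 82 mm across. Origin on the bench at its centre.
- tally_a: Bystander: small chrome tally counter, 44 x 51 x 40 mm, origin under its centre.
- microtube_a: Bystander: small white microtube lying on the bench, 20 x 42 x 14 mm.
- microtube_b: Bystander: a second, identical microtube.
- oil_bottle: Bystander: small brown dropper bottle, 30 mm across, 68 mm high, behind the rotator.
- forceps: Bystander: steel forceps lying on the bench, 124 mm long.

How it is judged:
On the way, in this order (a step that is already met when the one before it is completed fails the run):
1. the pick has been drawn up out of its stand by the gripper (z of pick in the frame of stand above 0.06 m and contact force between the fingers and pick above 1 N), for 0.1 s.
2. the clip has been pried out of its groove and is clear of it (distance between clip and groove above 0.02 m), for 0.1 s.
At the end, for the whole second after the job is handed in: The clip lies at rest in the dish (its origin within 45 mm of the dish's centre and lower than 30 mm), and the pick hangs upright and at rest in the stand's slot: collar on the plate (heel 12 to 23 mm above the bench), within 16 mm of the slot point, tilted less than 0.12 rad (horizontal distance between clip and dish below 0.045 m and height (world z) of clip below 0.03 m and linear speed of each of clip, pick below 0.03 m/s and horizontal distance between pick and stand_slot below 0.016 m and z of pick in the frame of stand between 0.012 and 0.023 m and angle between pick's own z axis and vertical below 0.12 rad); the robot touches nothing.
It fails at once if the pick bears on the clip with more than 16 N while the clip is on the shaft (contact force between pick and clip above 16 N and distance between clip and groove below 0.03 m).
It fails at once if the pick bears on the rotator (shaft, wheel or housing) with more than 20 N (contact force between pick and rotator above 20 N).
It fails at once if the clip is pulled by the fingers instead of the pick while it is on the shaft (contact force between the fingers and clip above 0.5 N and distance between clip and groove below 0.012 m).
It fails at once if the robot's arm or fingers bump the rotator with more than 10 N (contact force between any of the arm, the fingers and rotator above 10 N).
It fails at once if a bystander is moved by more than 20 mm (distance of any of tally_a, microtube_a, microtube_b, oil_bottle, forceps from where it was at the start of the episode above 0.02 m).
It also fails if it takes over 67 s, if anything falls off the work surface, if the arm or the gripper's body presses on something with over 40 N, if the wrist force passes 120 N, or if a joint passes its speed limit or range.

ROBOT

A 7-joint arm with a two-finger parallel gripper is mounted at the origin on a cart in front of the work surface, level with it; the furniture and walls round the work are solid. World frame = base frame: x ahead of the robot, y to its left, z up, the work surface at z = 0. Lengths are in m, angles in rad, forces in N, time in s.
With the tool pointing down it reaches from about 0.4 to 0.85 m from the base axis. Payload 4.5 kg.
Tool frame: the origin (TCP) lies between the finger pads, 19 mm behind the fingertips; this is the grasp point; z points along the fingers, y is the line along which they close (so a half turn about z gives the same grasp; the last joint's range is limited). The gripper opens to 88 mm and grips with 3 to 60 N. Pads are 18 mm wide; open, the fingers measure 123 mm over their backs; the gripper's body (75 mm by 187 mm) begins 45 mm behind the grasp point.
Start: joints at [-1.169, 0.689, -0.195, 1.565, 0.157, 0.902, -0.215], TCP at [0.225, 0.583, 0.257] pointing down, gripper open.
Joint ranges: [-3.01, 3.01], [-0.46, 2.08], [-1.47, 1.51], [0.13, 2.56], [-1, 4.14], [0.04, 2.09], [-2.66, 2.66]. Speed limits (rad/s): [2.57, 2.57, 3.14, 3.14, 3.14, 3.14, 3.14].

INTERFACE

Orientations are given as a unit quaternion [x, y, z, w].
In Python, from plant import r gives the robot as it stands.
- The arm moves only by the tool play_rows, never from a script. Its arguments are lists of equal length, an entry for each row: "translation": the shift along the tool's x, y, z in m, a list of three; "delta_rot": the turn, a rotation vector about the tool's x, y, z in degrees, a list of three; "grip": the opening, from -1 (shut) to 1 (fully open). In form: {"translation": [[x, y, z], ...], "delta_rot": [[rx, ry, rz], ...], "grip": [grip, ...]}. A call has 1 to 20 rows; each row shifts and turns the commanded pose from where the row before left it, along the tool's axes as they then stand; what a row does not reach is not made up. A row lasts 1/8 s, in which the tool goes at most 62.5 mm and 10.7 degrees, less where a joint would pass 70% of its speed; a pose out of reach is approached as far as the arm can. A call with a gripper value outside its range is refused whole. The fingers move at their own pace and stop on an object; "squeeze" is the grip in N (left out, the last holds). Time passes only in rows, so rows that do not move let the fingers close. It gives the time, the measured TCP pose, the force, the opening and the grip force at its end, in the units of the state.
- r.get_state(): the state, without advancing time (a new reading comes with each control period).
- r.snapshot(name): name is "scene" or "top"; returns the picture (480x640x3 uint8, blue, green, red); there is no depth.
- r.get_calibration(name): a dict with "intrinsics" (3x3 intrinsics, pixels), "eye" and "rotation" of the camera in the world. Camera axes: x right, y up, looking along -z (the intrinsics and any distortion apply to the point x, -y, -z); pixel columns grow to the right and rows downward; lengths in m; the calibration is good to about 2 mm. A picture is of the moment at which its call begins. get_calibration takes no time and is no camera call.
- r.finish_job(): hands the job in; it is judged then, once.
Trained networks look in the newest picture that a camera, given by its name, has taken for a name from the list of things; names that differ only in an ending like _2 or _b are one class to them, and where a whole thing is asked for, a point or a joint stands for the part that bears it (a point fixed in the world has none). Each returns a list of dicts, best first, with "confidence" (0 to 1); they miss things now and then, are a little off and sometimes report something else, mostly with a low value. They report only what shows in the picture. A call takes as long as a camera call.
- r.look_for(camera, target): "point" ([x, y, z] in m, in world coordinates, good to about 4 mm: the middle of the surface that is visible of it).
- r.silhouettes(camera, target): "pixels" (480x640 bool, what is visible of it).
The state is a dict: "clock": time; "q": joint angles; "qd": joint speeds; "joint_torque": joint torques, N m; "tool_pos": TCP position; "eef_rot": TCP orientation; "contact_force": force on the tool from outside, world axes, zero at the start; "moment": the same for the moment, N m; "opening": opening from 0.0 (shut) to 1.0 (fully open); "finger_force": force on a finger pad.
Only numpy, scipy, OpenCV 4.12 (cv2) and the standard library are available. Lean on these libraries where they do the work, as an engineer would, in place of code of your own. Each camera call takes 0.05 s, during which the arm holds its last target. There are 200 camera calls.

## Working session

There is one attempt and no reset: what is moved stays moved. The work goes in short steps, Python scripts to look and compute and a tool call to move; the robot and the scene stay as the last step left them, time stands still between calls to the robot, and variables do not carry over. Pictures are saved under pics/ and viewed, at most 10 in all, crops included, and the job is handed in when it is done.

Besides the shell and the picture viewer there is one more tool, called after ">>>" as name(argument=value, ...) on one line, values as JSON. play_rows: Moves the arm, as the interface text tells. Its arguments: {"type":"object","properties":{"translation":{"type":"array","items":{"type":"array","items":{"type":"number"}}},"delta_rot":{"type":"array","items":{"type":"array","items":{"type":"number"}}},"grip":{"type":"array","items":{"type":"number"}},"squeeze":{"type":"number"}},"required":["translation","delta_rot","grip"]}

```bash
mkdir -p pics; ls
cat > h.py <<'E'
import numpy as np, cv2
from plant import r
from scipy.spatial.transform import Rotation as R
def cal(n):
    c=r.get_calibration(n); return np.array(c["intrinsics"]),np.array(c["eye"]),np.array(c["rotation"]),c
def proj(n,P):
    K,e,Rm,_=cal(n); p=(np.atleast_2d(P)-e)@Rm; p=p*[1,-1,-1]; q=p@K.T; return q[:,:2]/q[:,2:]
def ray(n,uv):
    K,e,Rm,_=cal(n); d=np.linalg.solve(K,[uv[0],uv[1],1.])*[1,-1,-1]; return e,Rm@d
def onz(n,uv,z):
    e,d=ray(n,uv); return e+d*(z-e[2])/d[2]
E
python3 - <<'E'
from h import *
np.set_printoptions(precision=4,suppress=True)
for n in("scene","top"):
    im=r.snapshot(n); cv2.imwrite(f"pics/{n}0.png",im)
    print(n,cal(n)[3])
    for t in["pick","stand","rotator","clip","dish","tally_a","microtube_a","oil_bottle","forceps","pick_grip","pick_toe","stand_slot","groove","land_edge","clip_bow"]:
        try: print(t,[(np.round(d["point"],4),round(d["confidence"],2)) for d in r.look_for(n,t)[:3]])
        except Exception as x: print(t,x)
print(r.get_state())
E
```

```text
pics
scene {'intrinsics': array([[453.762 ,   0.    , 327.8028],
       [  0.    , 453.762 , 233.6724],
       [  0.    ,   0.    ,   1.    ]]), 'eye': array([ 0.0258, -0.4557,  0.5048]), 'rotation': array([ 0.4638, -0.2132, -0.3784,  0.7722])}
pick [(array([0.4188, 0.2207, 0.1084]), 0.74)]
stand [(array([0.412 , 0.2075, 0.05  ]), 0.66)]
rotator [(array([0.588 , 0.0388, 0.0914]), 0.6)]
clip []
dish [(array([ 0.4507, -0.0189,  0.0029]), 0.76), (array([0.4173, 0.2285, 0.11  ]), 0.26), (array([ 0.4081, -0.2471,  0.0048]), 0.17)]
tally_a [(array([0.3821, 0.075 , 0.0276]), 0.85), (array([0.5897, 0.0346, 0.0952]), 0.74)]
microtube_a [(array([ 0.4507, -0.1672,  0.0113]), 0.62), (array([0.4167, 0.2233, 0.11  ]), 0.26)]
oil_bottle [(array([ 0.745 , -0.0076,  0.0412]), 0.69)]
forceps [(array([ 0.4112, -0.2491,  0.0025]), 0.84)]
pick_grip [(array([0.417 , 0.2287, 0.1119]), 0.82)]
pick_toe [(array([0.4164, 0.2271, 0.1154]), 0.76), (array([0.5551, 0.0729, 0.0914]), 0.18)]
stand_slot [(array([0.4143, 0.208 , 0.0508]), 0.8)]
groove [(array([0.5877, 0.039 , 0.0921]), 0.67), (array([ 0.4532, -0.1661,
[... 946 characters left out ...]
0118]), 0.21)]
stand_slot []
groove [(array([0.6164, 0.0746, 0.1249]), 0.94)]
land_edge [(array([0.6148, 0.0743, 0.1248]), 0.94)]
clip_bow [(array([0.5543, 0.0833, 0.1002]), 0.57)]
{'clock': 1.6, 'q': array([-1.1692,  0.6891, -0.1946,  1.5653,  0.1573,  0.9025, -0.2151]), 'qd': array([-0.0006,  0.0018, -0.0012, -0.0014,  0.0016,  0.0004,  0.0008]), 'joint_torque': array([  0.0003, -52.7486,  -1.267 , -15.3743,  -0.0519,  -0.0007,
         0.    ]), 'tool_pos': array([0.2247, 0.5833, 0.2575]), 'eef_rot': array([0.1829, 0.9831, 0.0001, 0.    ]), 'contact_force': array([-0.5362,  0.5748, -0.1995]), 'moment': array([ 0.055 , -0.0022,  0.041 ]), 'finger_force': 0.0, 'opening': 0.9986025555378398}
```

```bash
sed -i 's/np.array(c\["rotation"\])/R.from_quat(c["rotation"]).as_matrix()/' h.py
python3 - <<'E'
import cv2,numpy as np
s=cv2.imread("pics/scene0.png");t=cv2.imread("pics/top0.png")
cv2.imwrite("pics/s1.png",s);
from h import *
print(proj("scene",[[.419,.229,.14],[.552,.083,.1],[.45,-.017,.003]]),proj("top",[[.419,.229,.14],[.552,.083,.1],[.45,-.017,.003]]))
E
```

```text
[[171.78833848 219.27987487]
 [282.57901385 233.13262693]
 [287.85583151 322.91804673]] [[211.40657821 327.90486375]
 [284.62448701 260.77342784]
 [332.48977061 308.35576835]]
```

View pics/scene0.png

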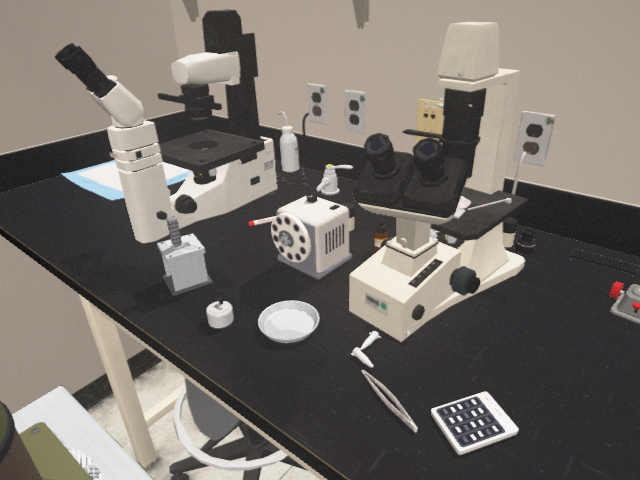

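View pics/top0.png

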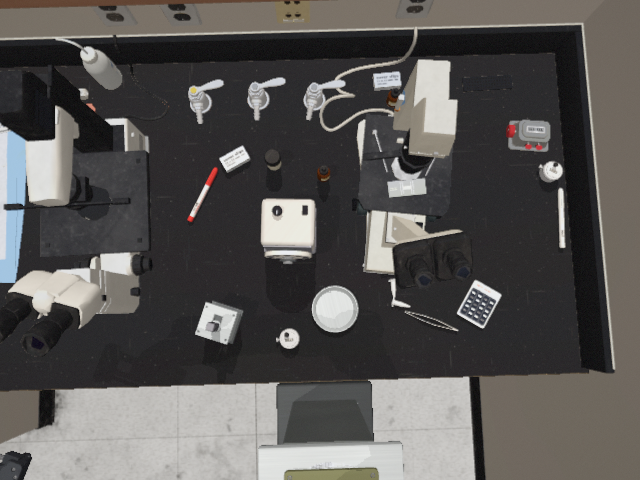

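The scene view shows the stand with the pick at (175,250), the rotator with its wheel at (290,238) and the dish at (288,322). The top view shows the stand at (219,322), the rotator at (288,228), with its wheel and shaft at (288,256), and the dish at (335,309). I'll zoom in next.

Run:
```python
import cv2,numpy as np
s=cv2.imread("pics/scene0.png");t=cv2.imread("pics/top0.png")
def c(im,x,y,w,h): return cv2.resize(im[y:y+h,x:x+w],(400,300),interpolation=cv2.INTER_CUBIC)
a=np.vstack([np.hstack([c(s,260,190,100,75),c(s,145,215,100,75)]),np.hstack([c(t,248,198,80,60)*0+c(t,248,208,80,60),c(t,180,292,80,60)])])
cv2.imwrite("pics/z1.png",a)
```

```text
(no output)
```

View pics/z1.png

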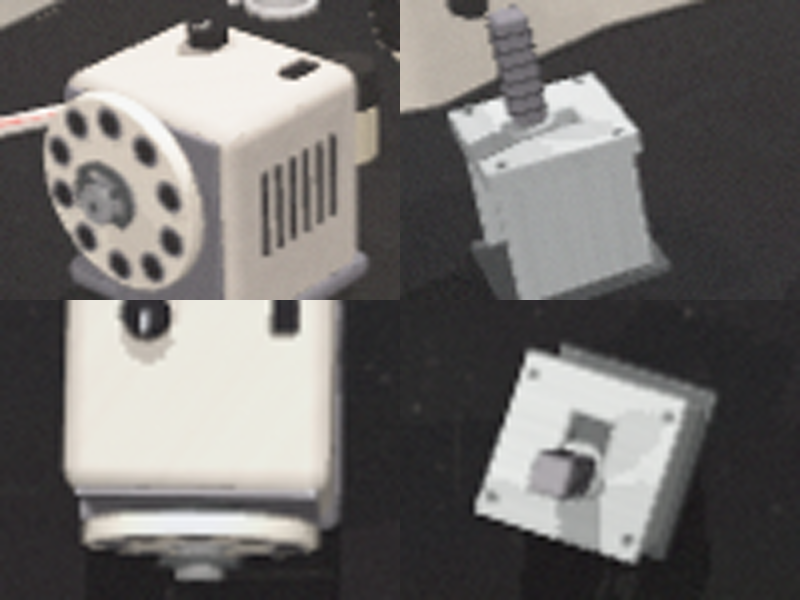

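The zoom shows the clip and shaft end at scene pixel (286,242). In the top view, the shaft end is at (288,263.6), and the stand plate's corners are clear, with yaw about -18° and the handle top at (209.6,327). Next I'll fit these numerically.

Run:
```python
from h import *
from scipy.optimize import least_squares
np.set_printoptions(precision=4,suppress=True)
T=lambda X,Y:(180+(X-400)/5,292+(Y-300)/5)
C=[onz("top",T(*p),.08) for p in[(530,350),(690,392),(637,562),(476,512)]]
print("stand corners",np.array(C),"mean",np.mean(C,0)); 
for i in range(4): d=C[(i+1)%4]-C[i]; print(np.linalg.norm(d),np.degrees(np.arctan2(d[1],d[0])))
print("handle top",onz("top",T(548,475),.14))
S=lambda X,Y:(145+(X-400)/4,215+Y/4)
print("handle top scene",onz("scene",S(508,14),.14)); 
for p in[(449,112),(592,75),(642,135),(490,180)]: print("scene corner",onz("scene",S(*p),.08))
U=lambda X,Y:(248+X/5,208+(Y-300)/5)
V=lambda X,Y:(260+X/4,190+Y/4)
print("shaft end top",onz("top",U(201,580),.095),"wheel L,R",onz("top",U(80,535),.085),onz("top",U(322,540),.085))
print("roof front",onz("top",U(75,487),.122),onz("top",U(318,487),.122))
# wheel plane ring fit, scene
th=np.linspace(0,2*np.pi,200)
def wheel(n,p,xs):
    c,s=np.cos(p[2]),np.sin(p[2]); P=[]
    for xx in xs:
        l=np.c_[np.full(200,xx),.05*np.cos(th),.085+.05*np.sin(th)]
        P.append(np.c_[p[0]+c*l[:,0]-s*l[:,1],p[1]+s*l[:,0]+c*l[:,1],l[:,2]])
    return proj(n,np.vstack(P))
def res(p):
    o=wheel("scene",p,[-.06,-.069])+p[3:5]; t=wheel("top",p,[-.06,-.069])+p[5:7]
    c,s=np.cos(p[2]),np.sin(p[2]); f=lambda l:[p[0]+c*l[0]-s*l[1],p[1]+s*l[0]+c*l[1],l[2]]
    e=proj("top",[f([-.083,0,.095])])[0]+p[5:7]; g=proj("scene",[f([-.083,0,.085])])[0]+p[3:5]
    return np.r_[o[:,0].min()-V(43,0)[0],o[:,0].max()-V(203,0)[0],o[:,1].min()-V(0,90)[1],o[:,1].max()-V(0,285)[1],
      t[:,0].min()-U(80,0)[0],t[:,0].max()-U(322,0)[0],e-U(201,580),g-V(103,210),p[3:7]/1.5]
f=least_squares(res,[.617,.075,0,0,0,0,0]); print(f.x,f.fun)
p=f.x
```

```text
stand corners [[0.4715 0.2518 0.08  ]
 [0.4519 0.1846 0.08  ]
 [0.3819 0.2077 0.08  ]
 [0.4046 0.2748 0.08  ]] mean [0.4275 0.2297 0.08  ]
0.07000446041784275 -106.26444177453841
0.07361878754581791 161.76102467549353
0.07087847744981894 71.34225336331468
0.07069462643538242 -18.979512805823486
handle top [0.4209 0.2326 0.14  ]
handle top scene [0.4211 0.2314 0.14  ]
scene corner [0.4065 0.2768 0.08  ]
scene corner [0.4707 0.2517 0.08  ]
scene corner [0.4481 0.1839 0.08  ]
scene corner [0.3818 0.207  0.08  ]
shaft end top [0.5454 0.0759 0.095 ] wheel L,R [0.5669 0.1273 0.085 ] [0.5618 0.0247 0.085 ]
roof front [0.583  0.1255 0.122 ] [0.5801 0.0256 0.122 ]
[ 0.6303  0.0746 -0.0249  0.2406 -0.5009  0.2232  0.6109] [ 0.1286  1.4201 -0.2175  1.3742  0.6022 -0.5397 -0.1616 -0.2715 -1.6556
 -0.934   0.1604 -0.334   0.1488  0.4072]
```

>>> play_rows(translation=[[0.007,-0.037,0],[0.007,-0.037,0],[0.007,-0.037,0],[0.007,-0.037,0]], delta_rot=[[0,0,0],[0,0,0],[0,0,0],[0,0,0]], grip=[1,1,1,1], squeeze=50)

```text
clock: 2.1
tool_pos: [0.1448, 0.4543, 0.2576]
eef_rot: [0.183, 0.983, 0.0, -0.0]
contact_force: [-0.8, -0.7, 0.3]
opening: 0.999
finger_force: 0.0
```

```bash
cat >> h.py <<'E'
def tri(a,b):
    e1,d1=ray("scene",a);e2,d2=ray("top",b); d1=d1/np.linalg.norm(d1);d2=d2/np.linalg.norm(d2)
    s=np.linalg.lstsq(np.c_[d1,-d2],e2-e1,rcond=None)[0]; p,q=e1+s[0]*d1,e2+s[1]*d2; return (p+q)/2,np.linalg.norm(p-q)
def to(P,yaw=None):
    "tool-frame shift to world TCP P, and turn about tool z for tool-y heading yaw(deg)"
    s=r.get_state(); m=R.from_quat(s["eef_rot"]); y=m.as_matrix()[:,1]
    a=np.degrees(np.arctan2(y[1],y[0]))
    print("t%.2f"%s["clock"],"pos",s["tool_pos"],"yaw %.2f"%a,"tilt",np.round(m.as_matrix()[:,2],4),"shift",m.inv().apply(np.array(P)-s["tool_pos"]),"turn",None if yaw is None else -(yaw-a),"q",s["q"],"F",s["contact_force"])
np.set_printoptions(precision=4,suppress=True)
E
python3 - <<'E'
from h import *
for b in[(38,345),(3,305),(5,300)]: print(tri((70,50),b))
to([.30,.28,.257],-18.2)
E
```

```text
(array([0.4098, 0.4273, 0.4161]), np.float64(0.002501848044030519))
(array([0.4557, 0.495 , 0.4053]), np.float64(0.033679112282251386))
(array([0.4597, 0.4947, 0.4045]), np.float64(0.04131416929049057))
t2.10 pos [0.1448 0.4543 0.2576] yaw 68.92 tilt [ 0.0001  0.0007 -1.    ] shift [-0.2075 -0.1068  0.0005] turn 87.12189650512262 q [-1.2261  0.5015 -0.2012  1.9992  0.1583  0.6548 -0.3261] F [-0.7794 -0.6741  0.26  ]
```

>>> play_rows(translation=[[-0.0346,-0.0178,0],[-0.0346,-0.0178,0],[-0.0346,-0.0178,0],[-0.0346,-0.0178,0],[-0.0346,-0.0178,0],[-0.0346,-0.0178,0],[0,0,0],[0,0,0],[0,0,0],[0,0,0],[0,0,0],[0,0,0],[0,0,0],[0,0,0],[0,0,0],[0,0,0]], delta_rot=[[0,0,0],[0,0,0],[0,0,0],[0,0,0],[0,0,0],[0,0,0],[0,0,9.68],[0,0,9.68],[0,0,9.68],[0,0,9.68],[0,0,9.68],[0,0,9.68],[0,0,9.68],[0,0,9.68],[0,0,9.68],[0,0,0]], grip=[1,1,1,1,1,1,1,1,1,1,1,1,1,1,1,1])

```text
clock: 4.1
tool_pos: [0.3007, 0.2811, 0.2575]
eef_rot: [0.809, 0.587, 0.0, 0.0]
contact_force: [0.4, -0.0, 0.1]
opening: 0.997
finger_force: 0.0
```

Run:
```python
from h import *
to([.421,.232,.2],-18.2)
```

```text
t4.10 pos [0.3007 0.2811 0.2575] yaw -18.07 tilt [ 0.0005  0.0001 -1.    ] shift [-0.0094  0.1296  0.0576] turn 0.12891899188359446 q [-1.0228  0.4344  0.232   2.185  -0.1889  0.5398 -0.9646] F [ 0.3957 -0.0477  0.0919]
```

>>> play_rows(translation=[[-0.0024,0.0324,0],[-0.0024,0.0324,0],[-0.0024,0.0324,0],[-0.0022,0.0324,0],[0,0,0.03],[0,0,0.03],[0,0,0.03],[0,0,0.03],[0,0,0.0285],[0,0,0],[0,0,0]], delta_rot=[[0,0,0],[0,0,0],[0,0,0],[0,0,0],[0,0,0],[0,0,0],[0,0,0],[0,0,0],[0,0,0],[0,0,0],[0,0,0]], grip=[1,1,1,1,1,1,1,1,1,1,1])

```text
clock: 5.48
tool_pos: [0.4213, 0.2317, 0.1096]
eef_rot: [0.81, 0.587, 0.001, -0.0]
contact_force: [-0.2, -0.3, 0.2]
opening: 1.001
finger_force: 0.0
```

Run:
```python
from h import *
to([.421,.232,.109],-18.2)
s=r.snapshot("scene");t=r.snapshot("top")
def c(im,x,y,w,h): return cv2.resize(im[y:y+h,x:x+w],(400,300),interpolation=cv2.INTER_CUBIC)
cv2.imwrite("pics/g1.png",np.hstack([c(s,130,190,100,75),c(t,170,292,80,60)]))
```

```text
t5.47 pos [0.4213 0.2317 0.1096] yaw -18.13 tilt [ 0.0007  0.0008 -1.    ] shift [ 0.0002 -0.0004  0.0006] turn 0.07127277388803321 q [-0.6517  0.7756  0.0868  2.1221 -0.2469  0.2521 -0.6667] F [-0.2058 -0.2778  0.1699]
```

View pics/g1.png

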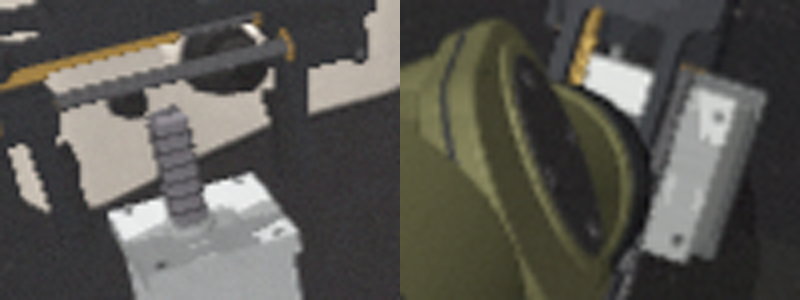

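The handle sits midway between the open fingers (left crop, about (175,165)), so I'll close and lift.

>>> play_rows(translation=[[0,0,0],[0,0,0],[0,0,0],[0,0,0],[0,0,0],[0,0,0],[0,0,0],[0,0,0]], delta_rot=[[0,0,0],[0,0,0],[0,0,0],[0,0,0],[0,0,0],[0,0,0],[0,0,0],[0,0,0]], grip=[-1,-1,-1,-1,-1,-1,-1,-1], squeeze=50)

```text
clock: 6.58
tool_pos: [0.4208, 0.2315, 0.1089]
eef_rot: [0.81, 0.586, -0.0, -0.0]
contact_force: [0.5, 0.8, 0.3]
opening: 0.18
finger_force: 50.0
```

>>> play_rows(translation=[[0,0,-0.01],[0,0,-0.02],[0,0,-0.025],[0,0,-0.025],[0,0,-0.02],[0,0,0],[0,0,0]], delta_rot=[[0,0,0],[0,0,0],[0,0,0],[0,0,0],[0,0,0],[0,0,-8.3],[0,0,-8.3]], grip=[-1,-1,-1,-1,-1,-1,-1])

```text
clock: 7.45
tool_pos: [0.4208, 0.2315, 0.2098]
eef_rot: [0.715, 0.699, 0.0, 0.0]
contact_force: [0.2, 0.3, -1.1]
opening: 0.179
finger_force: 50.0
```

Run:
```python
from h import *
to([.505,.077,.189],-1.5)
```

```text
t7.45 pos [0.4208 0.2315 0.2098] yaw -1.31 tilt [ 0.0009  0.0004 -1.    ] shift [-0.1525  0.0877  0.0208] turn 0.18581374297232722 q [-0.6603  0.5843  0.096   2.0528 -0.1084  0.5081 -0.5084] F [ 0.2321  0.2572 -1.1012]
```

>>> play_rows(translation=[[-0.0305,0.0175,0],[-0.0305,0.0175,0],[-0.0305,0.0175,0],[-0.0305,0.0175,0],[-0.0305,0.0175,0.01],[0,0,0.0108],[0,0,0]], delta_rot=[[0,0,0],[0,0,0],[0,0,0],[0,0,0],[0,0,0],[0,0,0.2],[0,0,0]], grip=[-1,-1,-1,-1,-1,-1,-1])

```text
clock: 8.32
tool_pos: [0.503, 0.0771, 0.1876]
eef_rot: [0.718, 0.696, -0.001, -0.001]
contact_force: [0.1, 0.4, -1.1]
opening: 0.179
finger_force: 50.0
```

Run:
```python
from h import *
to([.505,.077,.189],-1.5)
s=r.snapshot("scene");t=r.snapshot("top")
cv2.imwrite("pics/s2.png",s);cv2.imwrite("pics/t2.png",t)
def c(im,x,y,w,h): return cv2.resize(im[y:y+h,x:x+w],(800,600),interpolation=cv2.INTER_CUBIC)
cv2.imwrite("pics/i1.png",c(s,230,195,80,60))
a=[.505,.077]
print(proj("scene",[[*a,.098],[.5203,.0766,.1007],[.5475,.0767,.085],[.5542,.0765,.1011]]))
for t_ in("pick","pick_toe","clip_bow","clip","land_edge"): print(t_,[(d["point"],d["confidence"]) for d in r.look_for("scene",t_)[:2]],[(d["point"],d["confidence"]) for d in r.look_for("top",t_)[:2]])
```

```text
t8.32 pos [0.503  0.0771 0.1876] yaw -1.77 tilt [-0.0023  0.0002 -1.    ] shift [-0.0001  0.002  -0.0014] turn -0.2689217480204198 q [-0.2712  0.6489  0.0465  1.9878 -0.0593  0.5084 -0.2131] F [ 0.0739  0.3683 -1.0514]
[[267.0405 245.1323]
 [273.0738 240.5156]
 [283.9187 242.0281]
 [285.8785 233.1453]]
pick [([0.5032, 0.0676, 0.1696], 0.65)] [([0.6415, 0.0628, 0.1271], 0.45)]
pick_toe [([0.5037, 0.0732, 0.1699], 0.77)] []
clip_bow [([0.4132, 0.2076, 0.0532], 0.16)] []
clip [([0.5528, 0.0726, 0.0938], 0.66)] [([0.64, 0.0609, 0.1226], 0.48)]
land_edge [([0.5927, 0.0392, 0.0958], 0.8)] [([0.6411, 0.0614, 0.1233], 0.97), ([0.752, 0.0005, 0.0373], 0.52)]
```

View pics/i1.png

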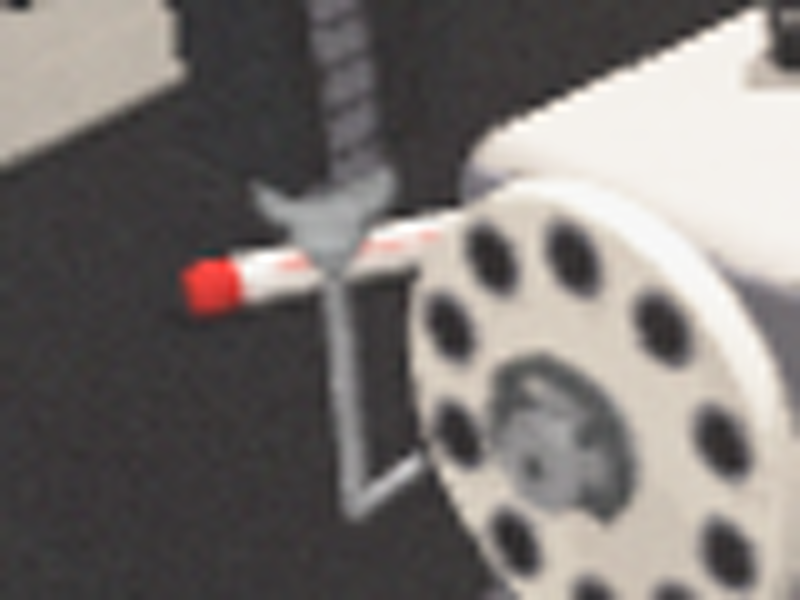

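The pick hangs straight, with its heel at scene px (265.5,246.2). The shaft end's centre hole is at (283.3,241.7), and the clip is the dark arc over it. I'll overlay the model to refine the relative position.

```bash
cat > ov.py <<'E'
from h import *
import sys
def overlay(img,cam,rot,out,box,off=(0,0)):
    x,y,w,h=box; k=800//w
    im=cv2.resize(img[y:y+h,x:x+w],None,fx=k,fy=k,interpolation=cv2.INTER_CUBIC)
    def L(P,col,closed=False):
        q=((proj(cam,P)+off-[x,y]+.5)*k).astype(int); cv2.polylines(im,[q.reshape(-1,1,2)],closed,col,1)
    c,s=np.cos(rot[2]),np.sin(rot[2])
    W=lambda l:np.c_[rot[0]+c*l[:,0]-s*l[:,1],rot[1]+s*l[:,0]+c*l[:,1],l[:,2]]
    t=np.linspace(0,2*np.pi,60); circ=lambda xx,rr:W(np.c_[0*t+xx,rr*np.cos(t),.085+rr*np.sin(t)])
    L(circ(-.083,.010),(0,0,255),True);L(circ(-.0785,.010),(0,0,255),True);L(circ(-.069,.05),(255,0,0),True)
    L(circ(-.0777,.0161),(0,255,255),True);L(circ(-.0777,.0185),(0,255,0),True)
    st=r.get_state(); m=R.from_quat(st["eef_rot"]).as_matrix(); p=st["tool_pos"]
    X,Y,Z=m[:,1],m[:,0],-m[:,2]; h=p-.091*Z
    L(np.array([h+.05*Z,h,h+.0153*X+.0027*Z]),(255,0,255))
    cv2.imwrite(out,im)
    print("heel",h,"land edge",W(np.array([[-.083,0,.095]])),"bow",W(np.array([[-.07625,0,.1011]])))
E
python3 - <<'E'
from ov import *
overlay(cv2.imread("pics/s2.png"),"scene",[.6303,.0746,-.025],"pics/o1.png",(230,195,80,60))
E
```

```text
heel [0.5041 0.0767 0.0972] land edge [[0.5473 0.0767 0.095 ]] bow [[0.5541 0.0765 0.1011]]
```

View pics/o1.png

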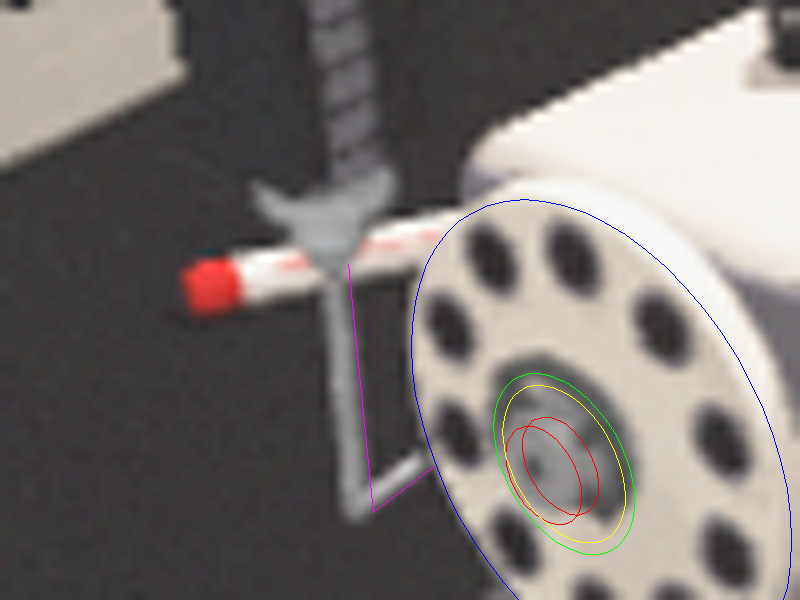

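Run:
```python
from ov import *
P=np.array([.52,.077,.098]);b=proj("scene",P)[0]
J=np.array([(proj("scene",P+np.eye(3)[i]*.001)-b)[0] for i in range(3)]).T; print("px per mm\n",J)
print("xy mm for (-.7,.9) rel:",np.linalg.solve(J[:,:2],[-.7,.9]),"for (-.7,.3)",np.linalg.solve(J[:,:2],[-.7,.3]))
print("pick abs err",np.linalg.solve(J[:,:2],[-1.7,.1]),"shaft abs",np.linalg.solve(J[:,:2],[-1.,-.8]))
print("yz for (-.7,.9)",np.linalg.solve(J[:,1:],[-.7,.9]))
to([.507,.0765,.1873],-1.5)
```

```text
px per mm
 [[ 0.3867 -0.3922 -0.0438]
 [-0.2188 -0.161  -0.4773]]
xy mm for (-.7,.9) rel: [-3.1451 -1.3162] for (-.7,.3) [-1.5558  0.2508]
pick abs err [-2.1132  2.2508] shaft abs [1.0319 3.567 ]
yz for (-.7,.9) [ 2.0732 -2.5849]
t8.93 pos [0.5041 0.0767 0.1882] yaw -1.78 tilt [ 0.0001  0.0001 -1.    ] shift [-0.0001  0.0029  0.0009] turn -0.283943167867438 q [-0.2708  0.6482  0.0474  1.9865 -0.0589  0.508  -0.2127] F [-0.0146  0.3563 -1.3898]
```

>>> play_rows(translation=[[0,0.006,0.0038],[0,0.006,0],[0,0.006,0],[0,0.004,0],[0,0,0],[0,0,0]], delta_rot=[[0,0,0],[0,0,0],[0,0,0],[0,0,0],[0,0,0],[0,0,0]], grip=[-1,-1,-1,-1,-1,-1])

```text
clock: 9.68
tool_pos: [0.5259, 0.076, 0.1843]
eef_rot: [0.718, 0.696, -0.0, -0.0]
contact_force: [-0.1, 0.1, -1.3]
opening: 0.173
finger_force: 50.0
```

Run:
```python
from ov import *
to([.526,.0765,.1844],-1.5)
s=r.snapshot("scene");cv2.imwrite("pics/s3.png",s)
overlay(s,"scene",[.6303,.0746,-.025],"pics/o2.png",(255,215,50,37),off=(-1.3,-.3))
```

```text
t9.68 pos [0.5259 0.076  0.1843] yaw -1.79 tilt [-0.0003  0.0001 -1.    ] shift [ 0.0005  0.0001 -0.0001] turn -0.286008928645487 q [-0.2588  0.6755  0.047   1.9273 -0.0574  0.5404 -0.204 ] F [-0.0699  0.1247 -1.3032]
heel [0.5258 0.0759 0.0933] land edge [[0.5473 0.0767 0.095 ]] bow [[0.5541 0.0765 0.1011]]
```

View pics/o2.png

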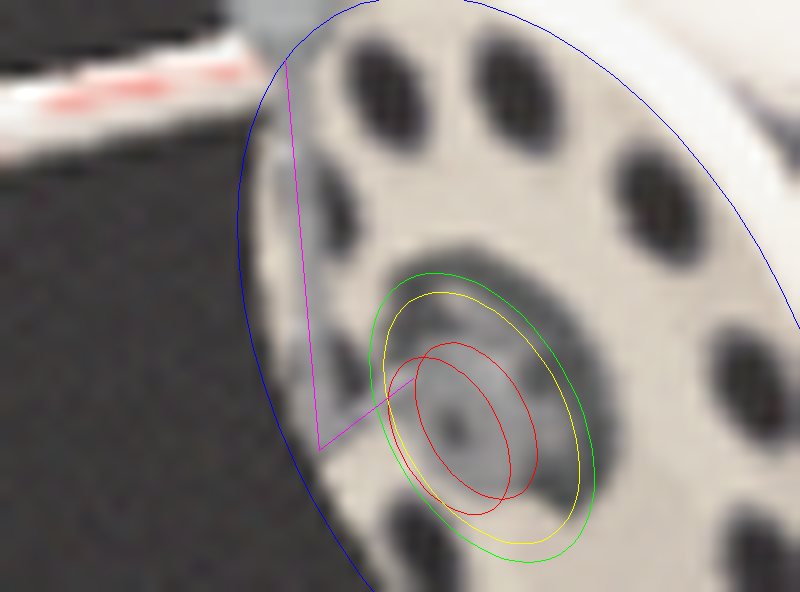

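The pick's overlay matches with a small camera offset, and the shaft lies about 1 px right of and above the model. I'll insert along the toe's own line in small steps, watching the force.

>>> play_rows(translation=[[0.0005,0.0015,-0.00026],[0,0.0015,-0.00026],[0,0.0015,-0.00026],[0,0.0015,-0.00026],[0,0.0015,-0.00026],[0,0.001,-0.00018],[0,0,0]], delta_rot=[[0,0,0],[0,0,0],[0,0,0],[0,0,0],[0,0,0],[0,0,0],[0,0,0]], grip=[-1,-1,-1,-1,-1,-1,-1])

```text
clock: 10.6
tool_pos: [0.5347, 0.0762, 0.1858]
eef_rot: [0.718, 0.696, 0.0, -0.0]
contact_force: [0.1, -0.6, -1.9]
opening: 0.176
finger_force: 50.0
```

>>> play_rows(translation=[[0,0.001,-0.00018],[0,0.001,-0.00018],[0,0.001,-0.00018],[0,0.001,-0.00018],[0,0,0]], delta_rot=[[0,0,0],[0,0,0],[0,0,0],[0,0,0],[0,0,0]], grip=[-1,-1,-1,-1,-1])

```text
clock: 11.22
tool_pos: [0.5387, 0.076, 0.1865]
eef_rot: [0.718, 0.696, 0.0, 0.0]
contact_force: [0.9, -0.9, -0.9]
opening: 0.177
finger_force: 50.0
```

>>> play_rows(translation=[[0,0.001,-0.00018],[0,0.001,-0.00018],[0,0.001,-0.00018],[0,0,0]], delta_rot=[[0,0,0],[0,0,0],[0,0,0],[0,0,0]], grip=[-1,-1,-1,-1])

```text
clock: 11.72
tool_pos: [0.5417, 0.0759, 0.187]
eef_rot: [0.718, 0.696, 0.0, -0.0]
contact_force: [-0.5, 0.4, -0.4]
opening: 0.178
finger_force: 50.0
```

Run:
```python
from ov import *
to([.5425,.0765,.1873],-1.5)
s=r.snapshot("scene");cv2.imwrite("pics/s4.png",s)
overlay(s,"scene",[.6303,.0746,-.025],"pics/o3.png",(255,215,50,37),off=(-1.3,-.3))
```

```text
t11.72 pos [0.5417 0.0759 0.187 ] yaw -1.79 tilt [ 0.0001  0.0001 -1.    ] shift [ 0.0006  0.0008 -0.0003] turn -0.29488165226746377 q [-0.2526  0.6867  0.0483  1.8796 -0.0563  0.5765 -0.1994] F [-0.4769  0.4446 -0.4069]
heel [0.5416 0.076  0.096 ] land edge [[0.5473 0.0767 0.095 ]] bow [[0.5541 0.0765 0.1011]]
```

View pics/o3.png

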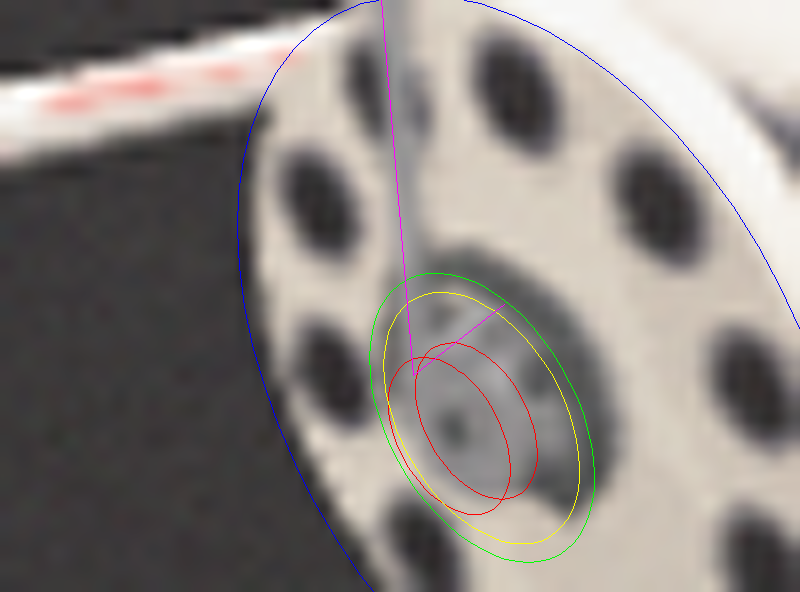

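The hook's heel sits at the shaft end's upper edge (crop about (413,375)) with no contact force. I'll go a bit deeper to find the wheel.

>>> play_rows(translation=[[0.0002,0.0007,-0.00012],[0.0002,0.0007,-0.00012],[0,0.0006,-0.0001],[0,0,0],[0,0,0]], delta_rot=[[0,0,0],[0,0,0],[0,0,0],[0,0,0],[0,0,0]], grip=[-1,-1,-1,-1,-1])

```text
clock: 12.4
tool_pos: [0.5436, 0.0763, 0.1874]
eef_rot: [0.718, 0.696, 0.0, -0.0]
contact_force: [-0.6, 0.2, -1.3]
opening: 0.178
finger_force: 50.0
```

>>> play_rows(translation=[[0,0.0005,-0.0001],[0,0.0005,-0.0001],[0,0,0]], delta_rot=[[0,0,0],[0,0,0],[0,0,0]], grip=[-1,-1,-1])

```text
clock: 12.78
tool_pos: [0.5446, 0.0763, 0.1876]
eef_rot: [0.718, 0.696, 0.0, -0.0]
contact_force: [-0.0, 0.3, -0.3]
opening: 0.18
finger_force: 50.0
```

>>> play_rows(translation=[[0,0.0005,-0.0001],[0,0.0005,-0.0001],[0,0,0]], delta_rot=[[0,0,0],[0,0,0],[0,0,0]], grip=[-1,-1,-1])

```text
clock: 13.15
tool_pos: [0.5452, 0.0762, 0.1877]
eef_rot: [0.718, 0.696, -0.0, -0.0]
contact_force: [-1.1, 0.7, -1.6]
opening: 0.177
finger_force: 50.0
```

>>> play_rows(translation=[[0,0.0005,-0.0001],[0,0.0005,-0.0001],[0,0,0]], delta_rot=[[0,0,0],[0,0,0],[0,0,0]], grip=[-1,-1,-1])

```text
clock: 13.52
tool_pos: [0.5456, 0.0762, 0.1877]
eef_rot: [0.718, 0.696, -0.001, -0.001]
contact_force: [-3.2, 0.4, -1.1]
opening: 0.176
finger_force: 50.0
```

Soft contact with the wheel puts the land edge at about x = 0.548, which fits. I'll back off 2.5 mm and lift gently.

>>> play_rows(translation=[[0,-0.0015,0],[0,-0.001,0],[0,0,0],[0,0,-0.0003],[0,0,-0.0003],[0,0,-0.0003],[0,0,0]], delta_rot=[[0,0,0],[0,0,0],[0,0,0],[0,0,0],[0,0,0],[0,0,0],[0,0,0]], grip=[-1,-1,-1,-1,-1,-1,-1])

```text
clock: 14.4
tool_pos: [0.5444, 0.0763, 0.1889]
eef_rot: [0.718, 0.696, 0.0, 0.0]
contact_force: [0.7, 0.4, -1.9]
opening: 0.174
finger_force: 50.0
```

>>> play_rows(translation=[[0,0,-0.0004],[0,0,-0.0004],[0,0,-0.0004],[0,0,0]], delta_rot=[[0,0,0],[0,0,0],[0,0,0],[0,0,0]], grip=[-1,-1,-1,-1])

```text
clock: 14.9
tool_pos: [0.5438, 0.0763, 0.1897]
eef_rot: [0.718, 0.696, -0.0, -0.0]
contact_force: [0.4, -0.2, -8.6]
opening: 0.179
finger_force: 50.0
```

The hook has taken up the load, about 7 N on the clip. Pulling slowly.

>>> play_rows(translation=[[0,0,-0.0002],[0,0,-0.0002],[0,0,-0.0002],[0,0,-0.0002]], delta_rot=[[0,0,0],[0,0,0],[0,0,0],[0,0,0]], grip=[-1,-1,-1,-1])

```text
clock: 15.4
tool_pos: [0.5438, 0.0763, 0.1906]
eef_rot: [0.718, 0.696, -0.0, -0.0]
contact_force: [0.5, 1.0, -13.0]
opening: 0.176
finger_force: 50.0
```

>>> play_rows(translation=[[0,0,0],[0,0,0]], delta_rot=[[0,0,0],[0,0,0]], grip=[-1,-1])

```text
clock: 15.65
tool_pos: [0.544, 0.0764, 0.1908]
eef_rot: [0.718, 0.696, -0.0, -0.0]
contact_force: [1.1, 1.4, -11.6]
opening: 0.178
finger_force: 50.0
```

>>> play_rows(translation=[[0,0,-0.0001],[0,0,-0.0002],[0,0,-0.0001],[0,0,-0.0002]], delta_rot=[[0,0,0],[0,0,0],[0,0,0],[0,0,0]], grip=[-1,-1,-1,-1])

```text
clock: 16.15
tool_pos: [0.5441, 0.0764, 0.1915]
eef_rot: [0.718, 0.696, 0.0, -0.0]
contact_force: [0.3, 2.0, -11.1]
opening: 0.176
finger_force: 50.0
```

>>> play_rows(translation=[[0,0,-0.0002],[0,0,-0.0002],[0,0,-0.0002],[0,0,-0.0002],[0,0,-0.0002],[0,0,-0.0002]], delta_rot=[[0,0,0],[0,0,0],[0,0,0],[0,0,0],[0,0,0],[0,0,0]], grip=[-1,-1,-1,-1,-1,-1])

```text
clock: 16.9
tool_pos: [0.5441, 0.0764, 0.1927]
eef_rot: [0.718, 0.696, 0.0, -0.0]
contact_force: [0.9, 1.6, -13.0]
opening: 0.179
finger_force: 50.0
```

>>> play_rows(translation=[[0,0,-0.0002],[0,0,-0.0002],[0,0,-0.0002],[0,0,-0.0002],[0,0,-0.0002],[0,0,-0.0002]], delta_rot=[[0,0,0],[0,0,0],[0,0,0],[0,0,0],[0,0,0],[0,0,0]], grip=[-1,-1,-1,-1,-1,-1])

```text
clock: 17.65
tool_pos: [0.5443, 0.0762, 0.1942]
eef_rot: [0.718, 0.696, 0.0, 0.0]
contact_force: [0.2, 1.1, -8.7]
opening: 0.175
finger_force: 50.0
```

>>> play_rows(translation=[[0,0,-0.0002],[0,0,-0.0002],[0,0,-0.0002],[0,0,-0.0002],[0,0,-0.0002],[0,0,-0.0002],[0,0,-0.0002],[0,0,-0.0002],[0,0,-0.0002],[0,0,-0.0002]], delta_rot=[[0,0,0],[0,0,0],[0,0,0],[0,0,0],[0,0,0],[0,0,0],[0,0,0],[0,0,0],[0,0,0],[0,0,0]], grip=[-1,-1,-1,-1,-1,-1,-1,-1,-1,-1])

```text
clock: 18.9
tool_pos: [0.5443, 0.0762, 0.1961]
eef_rot: [0.718, 0.696, 0.0, 0.0]
contact_force: [0.0, -0.6, -5.0]
opening: 0.179
finger_force: 50.0
```

>>> play_rows(translation=[[0,0,-0.0002],[0,0,-0.0002],[0,0,-0.0002],[0,0,-0.0002],[0,0,-0.0002],[0,0,-0.0002],[0,0,-0.0002],[0,0,-0.0002],[0,0,-0.0002],[0,0,-0.0002]], delta_rot=[[0,0,0],[0,0,0],[0,0,0],[0,0,0],[0,0,0],[0,0,0],[0,0,0],[0,0,0],[0,0,0],[0,0,0]], grip=[-1,-1,-1,-1,-1,-1,-1,-1,-1,-1])

```text
clock: 20.15
tool_pos: [0.5444, 0.0764, 0.1981]
eef_rot: [0.718, 0.696, 0.0, 0.0]
contact_force: [0.6, 0.4, -2.3]
opening: 0.178
finger_force: 50.0
```

>>> play_rows(translation=[[0,0,-0.0002],[0,0,-0.0002],[0,0,-0.0002],[0,0,-0.0002],[0,0,-0.0002],[0,0,-0.0002],[0,0,-0.0002],[0,0,-0.0002],[0,0,-0.0002],[0,0,-0.0002]], delta_rot=[[0,0,0],[0,0,0],[0,0,0],[0,0,0],[0,0,0],[0,0,0],[0,0,0],[0,0,0],[0,0,0],[0,0,0]], grip=[-1,-1,-1,-1,-1,-1,-1,-1,-1,-1])

```text
clock: 21.4
tool_pos: [0.5441, 0.0762, 0.1999]
eef_rot: [0.718, 0.696, -0.0, -0.0]
contact_force: [0.5, -0.3, -1.5]
opening: 0.176
finger_force: 50.0
```

>>> play_rows(translation=[[0,0,-0.0004],[0,0,-0.0004],[0,0,-0.0004],[0,0,-0.0004],[0,0,-0.0004],[0,0,-0.0005],[0,0,-0.0005],[0,0,-0.0005],[0,0,-0.0005],[0,0,-0.001],[0,0,-0.001],[0,0,-0.001]], delta_rot=[[0,0,0],[0,0,0],[0,0,0],[0,0,0],[0,0,0],[0,0,0],[0,0,0],[0,0,0],[0,0,0],[0,0,0],[0,0,0],[0,0,0]], grip=[-1,-1,-1,-1,-1,-1,-1,-1,-1,-1,-1,-1])

```text
clock: 22.9
tool_pos: [0.5441, 0.0763, 0.207]
eef_rot: [0.718, 0.696, 0.0, -0.0]
contact_force: [0.0, 0.2, -0.2]
opening: 0.176
finger_force: 50.0
```

Run:
```python
from ov import *
to([.5425,.0765,.2223],-1.5)
s=r.snapshot("scene");cv2.imwrite("pics/s5.png",s)
overlay(s,"scene",[.6303,.0746,-.025],"pics/o4.png",(255,205,50,37),off=(-1.3,-.3))
```

```text
t22.90 pos [0.5441 0.0763 0.207 ] yaw -1.79 tilt [ 0.      0.0001 -1.    ] shift [ 0.0002 -0.0016 -0.0153] turn -0.2942223113078317 q [-0.2548  0.6589  0.0525  1.8556 -0.0548  0.6284 -0.2003] F [ 0.0495  0.1794 -0.2046]
heel [0.5442 0.0763 0.1161] land edge [[0.5473 0.0767 0.095 ]] bow [[0.5541 0.0765 0.1011]]
```

View pics/o4.png

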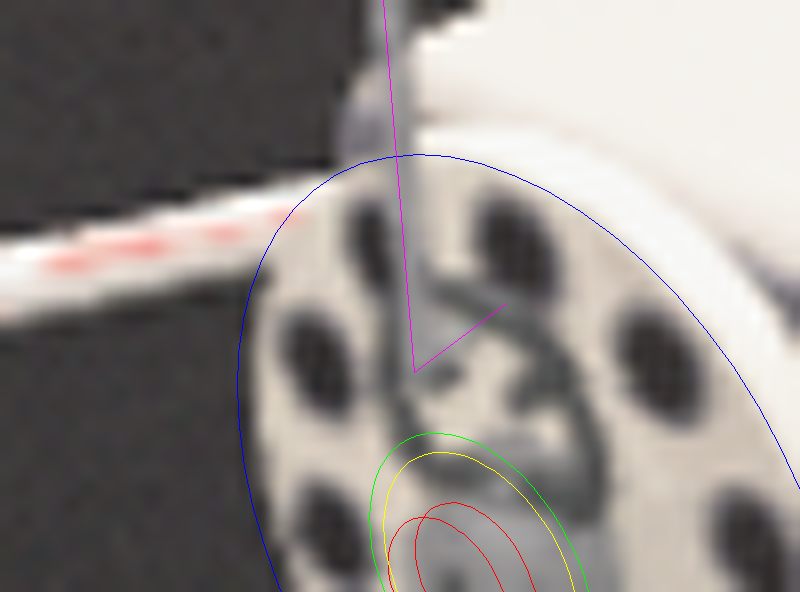

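The clip hangs on the hook, its bow at the shank (crop about (420,290)) and its legs just at the shaft's top. I'll lift on and carry it to the dish.

>>> play_rows(translation=[[0,0,-0.001],[0,0,-0.001],[0,0,-0.002],[0,0,-0.002],[0,0,-0.002],[0,0,-0.002],[0,0,-0.002],[0,0,-0.002],[0,0,-0.002],[0,-0.002,-0.002],[0,-0.004,0],[0,-0.005,0],[0,-0.005,0],[0,-0.005,0],[0,-0.005,0],[0,0,0]], delta_rot=[[0,0,0],[0,0,0],[0,0,0],[0,0,0],[0,0,0],[0,0,0],[0,0,0],[0,0,0],[0,0,0],[0,0,0],[0,0,0],[0,0,0],[0,0,0],[0,0,0],[0,0,0],[0,0,0]], grip=[-1,-1,-1,-1,-1,-1,-1,-1,-1,-1,-1,-1,-1,-1,-1,-1])

```text
clock: 24.95
tool_pos: [0.5177, 0.0771, 0.2249]
eef_rot: [0.718, 0.696, -0.0, -0.0]
contact_force: [0.4, -0.7, -0.9]
opening: 0.178
finger_force: 50.0
```

Run:
```python
from ov import *
to([.445,-.017,.135],-1.8)
s=r.snapshot("scene");cv2.imwrite("pics/s6.png",s)
overlay(s,"scene",[.6303,.0746,-.025],"pics/o5.png",(240,195,50,37),off=(-1.3,-.3))
```

```text
t24.95 pos [0.5177 0.0771 0.2249] yaw -1.78 tilt [-0.0004  0.     -1.    ] shift [-0.0963 -0.0696  0.0899] turn 0.016533123076701184 q [-0.2704  0.6033  0.0554  1.9138 -0.0539  0.6263 -0.2122] F [ 0.4256 -0.7382 -0.8771]
heel [0.5181 0.0771 0.1339] land edge [[0.5473 0.0767 0.095 ]] bow [[0.5541 0.0765 0.1011]]
```

View pics/o5.png

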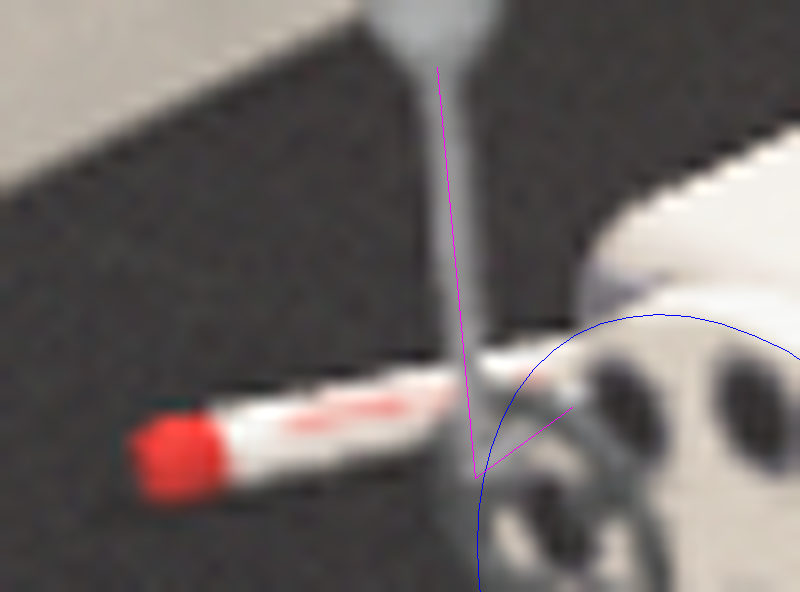

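The clip is still on the hook against the shank (crop about (510,470)), clear of the wheel. Carrying it over the dish and lowering.

>>> play_rows(translation=[[-0.004,-0.003,0],[-0.008,-0.006,0],[-0.01,-0.008,0],[-0.01,-0.008,0],[-0.01,-0.008,0],[-0.01,-0.008,0],[-0.01,-0.008,0.005],[-0.01,-0.008,0.007],[-0.01,-0.008,0.008],[-0.01,-0.008,0.01],[-0.008,-0.006,0.01],[-0.0047,-0.0035,0.01],[0,0,0.01],[0,0,0.01],[0,0,0.01],[0,0,0.01],[0,0,0.006],[0,0,0.004],[0,0,0]], delta_rot=[[0,0,0],[0,0,0],[0,0,0],[0,0,0],[0,0,0],[0,0,0],[0,0,0],[0,0,0],[0,0,0],[0,0,0],[0,0,0],[0,0,0],[0,0,0],[0,0,0],[0,0,0],[0,0,0],[0,0,0],[0,0,0],[0,0,0]], grip=[-1,-1,-1,-1,-1,-1,-1,-1,-1,-1,-1,-1,-1,-1,-1,-1,-1,-1,-1])

```text
clock: 27.38
tool_pos: [0.4323, -0.025, 0.1247]
eef_rot: [0.718, 0.696, -0.0, -0.0]
contact_force: [0.1, 0.1, -0.4]
opening: 0.174
finger_force: 50.0
```

Run:
```python
from h import *
to([.432,-.025,.125],-1.8)
r.snapshot("scene"); r.snapshot("top")
for t in("clip","pick","dish"): print(t,[(d["point"],d["confidence"]) for d in r.look_for("scene",t)[:2]])
```

```text
t27.38 pos [ 0.4323 -0.025   0.1247] yaw -1.79 tilt [-0.0003  0.     -1.    ] shift [-0.     -0.0003 -0.0003] turn 0.010257755429990079 q [-0.0534  0.7174  0.0074  2.2486 -0.0281  0.176  -0.0514] F [ 0.1168  0.0504 -0.3886]
clip [([0.4422, -0.0308, 0.0309], 0.66)]
pick [([0.4336, -0.0348, 0.1012], 0.53)]
dish [([0.4474, -0.0206, 0.0034], 0.78)]
```

>>> play_rows(translation=[[0,0.0079,0.0003],[0,0.0079,0.0003],[0,0.0079,0.0003],[0,0.0079,0.0003],[0,0,0]], delta_rot=[[5,0,0],[5,0,0],[5,0,0],[5,0,0],[0,0,0]], grip=[-1,-1,-1,-1,-1])

```text
clock: 28.25
tool_pos: [0.4651, -0.0259, 0.1189]
eef_rot: [0.707, 0.686, -0.12, -0.124]
contact_force: [-0.3, -0.4, -1.9]
opening: 0.179
finger_force: 50.0
```

Run:
```python
from h import *
to([.432,-.025,.125],-1.8)
r.snapshot("scene")
for t in("clip","pick"): print(t,[(d["point"],d["confidence"]) for d in r.look_for("scene",t)[:2]])
```

```text
t28.25 pos [ 0.4651 -0.0259  0.1189] yaw -1.79 tilt [-0.3393  0.0109 -0.9406] shift [-0.0002 -0.0332  0.0055] turn 0.006565347993900739 q [-0.0321  0.8466  0.0043  1.8571 -0.0338  0.784  -0.0319] F [-0.3354 -0.3555 -1.8674]
clip [([0.4416, -0.0288, 0.0254], 0.58)]
pick [([0.4544, -0.036, 0.094], 0.65)]
```

>>> play_rows(translation=[[0,0.0011,0.0031],[0,0.0011,0.0031],[0,0.0011,0.0031],[0,0,0],[0,-0.02,0.0035],[0,-0.02,0.0035],[0,0,0]], delta_rot=[[0,0,0],[0,0,0],[0,0,0],[0,0,0],[0,0,0],[0,0,0],[0,0,0]], grip=[-1,-1,-1,-1,-1,-1,-1])

```text
clock: 29.28
tool_pos: [0.4222, -0.0248, 0.1172]
eef_rot: [0.707, 0.685, -0.121, -0.125]
contact_force: [0.5, -0.5, -1.3]
opening: 0.174
finger_force: 50.0
```

Run:
```python
from h import *
to([.41,-.025,.2],-1.8)
s=r.snapshot("scene");cv2.imwrite("pics/s7.png",s); r.snapshot("top")
for n in("scene","top"):
  for t in("clip","pick"): print(n,t,[(d["point"],d["confidence"]) for d in r.look_for(n,t)[:2]])
m=r.silhouettes("scene","clip")
for d in m[:2]:
  v,u=np.nonzero(d["pixels"]); print(d["confidence"],len(u),u.min(),u.max(),v.min(),v.max(),onz("scene",(u.mean(),v.mean()),.005))
```

```text
t29.27 pos [ 0.4222 -0.0248  0.1172] yaw -1.79 tilt [-0.3433  0.0107 -0.9392] shift [-0.0006 -0.0399 -0.0736] turn 0.007048642882645506 q [-0.0337  0.8203 -0.0007  1.983  -0.0345  0.6885 -0.035 ] F [ 0.5063 -0.4584 -1.2531]
scene clip [([0.4613, -0.0287, 0.0085], 0.44)]
scene pick [([0.4154, -0.0361, 0.0943], 0.74), ([0.4568, -0.0277, 0.0092], 0.64)]
top clip []
top pick []
0.62 130 283 303 316 329 [ 0.4572 -0.0241  0.005 ]
```

The clip lies in the dish at about (0.459,-0.026), within 12 mm of the centre. I'll rise, level the tool and go back to the stand.

>>> play_rows(translation=[[0,-0.006,-0.016],[0,-0.008,-0.022],[0,-0.008,-0.022],[0,-0.008,-0.022],[0,0,0],[0,0,0],[0,0,0],[0,0,0],[0,0,0]], delta_rot=[[0,0,0],[0,0,0],[0,0,0],[0,0,0],[-6,0,0],[-7,0,0],[-7,0,0],[0,0,0],[0,0,0]], grip=[-1,-1,-1,-1,-1,-1,-1,-1,-1])

```text
clock: 30.75
tool_pos: [0.4244, -0.0246, 0.2047]
eef_rot: [0.718, 0.696, 0.0, 0.0]
contact_force: [-0.4, -0.4, -1.5]
opening: 0.179
finger_force: 50.0
```

Run:
```python
from h import *
to([.4208,.2315,.215],-18.1)
```

```text
t30.75 pos [ 0.4244 -0.0246  0.2047] yaw -1.79 tilt [ 0.0003  0.0002 -1.    ] shift [ 0.2559 -0.0115 -0.0103] turn 16.313448878674855 q [-0.0592  0.5402  0.0132  2.2065 -0.0182  0.3948 -0.0623] F [-0.3916 -0.449  -1.5159]
```

>>> play_rows(translation=[[0.0256,-0.0011,-0.005],[0.0256,-0.0012,-0.0053],[0.0256,-0.0012,0],[0.0256,-0.0011,0],[0.0256,-0.0012,0],[0.0256,-0.0011,0],[0.0256,-0.0012,0],[0.0256,-0.0011,0],[0.0256,-0.0012,0],[0.0255,-0.0011,0],[0,0,0],[0,0,0],[0,0,0]], delta_rot=[[0,0,0],[0,0,0],[0,0,0],[0,0,0],[0,0,0],[0,0,0],[0,0,0],[0,0,0],[0,0,0],[0,0,0],[0,0,8.1],[0,0,8.2],[0,0,0]], grip=[-1,-1,-1,-1,-1,-1,-1,-1,-1,-1,-1,-1,-1])

```text
clock: 32.38
tool_pos: [0.4205, 0.2322, 0.2143]
eef_rot: [0.809, 0.588, -0.0, 0.0]
contact_force: [-0.5, 0.2, -0.6]
opening: 0.179
finger_force: 50.0
```

Run:
```python
from h import *
to([.4208,.2315,.215],-18.1)
r.snapshot("scene")
for t in("pick",): print(t,[(d["point"],d["confidence"]) for d in r.look_for("scene",t)[:2]])
```

```text
t32.38 pos [0.4205 0.2322 0.2143] yaw -17.98 tilt [-0.0002 -0.0003 -1.    ] shift [-0.0006  0.0005 -0.0007] turn 0.12000819003449337 q [-0.7176  0.583   0.1839  2.0497 -0.2018  0.5258 -0.7022] F [-0.4833  0.2014 -0.5825]
pick [([0.4216, 0.2229, 0.2023], 0.6)]
```

>>> play_rows(translation=[[-0.0006,0.0003,0.012],[0,0,0.014],[0,0,0.014],[0,0,0.014],[0,0,0.012],[0,0,0.008],[0,0,0.006],[0,0,0]], delta_rot=[[0,0,0.1],[0,0,0],[0,0,0],[0,0,0],[0,0,0],[0,0,0],[0,0,0],[0,0,0]], grip=[-1,-1,-1,-1,-1,-1,-1,-1])

```text
clock: 33.48
tool_pos: [0.4197, 0.2308, 0.1342]
eef_rot: [0.81, 0.586, -0.0, -0.0]
contact_force: [0.5, 0.8, -1.8]
opening: 0.172
finger_force: 50.0
```

>>> play_rows(translation=[[0,0,0.005],[0,0,0.005],[0,0,0.004],[0,0,0]], delta_rot=[[0,0,0],[0,0,0],[0,0,0],[0,0,0]], grip=[-1,-1,-1,-1])

```text
clock: 33.98
tool_pos: [0.4196, 0.2307, 0.1201]
eef_rot: [0.81, 0.586, -0.0, -0.0]
contact_force: [0.1, -0.2, -1.2]
opening: 0.174
finger_force: 50.0
```

>>> play_rows(translation=[[0.001,0.0009,0.002],[0,0,0.003],[0,0,0.003],[0,0,0.0015],[0,0,0.001],[0,0,0]], delta_rot=[[0,0,0],[0,0,0],[0,0,0],[0,0,0],[0,0,0],[0,0,0]], grip=[-1,-1,-1,-1,-1,-1])

```text
clock: 34.72
tool_pos: [0.421, 0.2314, 0.1099]
eef_rot: [0.81, 0.586, -0.0, -0.0]
contact_force: [-0.6, -0.4, -1.5]
opening: 0.181
finger_force: 50.0
```

>>> play_rows(translation=[[0,0,0.0006],[0,0,0.0005],[0,0,0.0004],[0,0,0]], delta_rot=[[0,0,0],[0,0,0],[0,0,0],[0,0,0]], grip=[-1,-1,-1,-1])

```text
clock: 35.22
tool_pos: [0.421, 0.2315, 0.1088]
eef_rot: [0.81, 0.586, 0.0, -0.0]
contact_force: [-1.2, -0.0, 4.5]
opening: 0.178
finger_force: 50.0
```

The collar is seated: contact came at the original grasp height. Releasing and withdrawing upward.

>>> play_rows(translation=[[0,0,-0.0003],[0,0,0],[0,0,0],[0,0,0],[0,0,0],[0,0,0],[0,0,-0.01],[0,0,-0.03],[0,0,-0.03],[0,0,-0.03],[0,0,0]], delta_rot=[[0,0,0],[0,0,0],[0,0,0],[0,0,0],[0,0,0],[0,0,0],[0,0,0],[0,0,0],[0,0,0],[0,0,0],[0,0,0]], grip=[-0.4,0.2,1,1,1,1,1,1,1,1,1], squeeze=10)

```text
clock: 36.6
tool_pos: [0.4221, 0.232, 0.211]
eef_rot: [0.81, 0.586, 0.003, 0.0]
contact_force: [-0.3, 0.9, -0.3]
opening: 0.998
finger_force: 0.0
```

Run:
```python
from h import *
to([.421,.2315,.2],-18)
s=r.snapshot("scene"); o=cv2.imread("pics/scene0.png")
for t in("pick","clip"): print(t,[(d["point"],d["confidence"]) for d in r.look_for("scene",t)[:2]])
a=s[210:295,150:220].astype(int);b=o[210:295,150:220].astype(int); d=np.abs(a-b).max(2)>60; v,u=np.nonzero(d); print("changed px near stand",len(u),(u.min()+150,u.max()+150,v.min()+210,v.max()+210) if len(u) else"")
for n in("scene",):
  for t in("tally_a","microtube_a","forceps","oil_bottle"): print(t,[(d["point"],d["confidence"]) for d in r.look_for(n,t)[:2]])
```

```text
t36.60 pos [0.4221 0.232  0.211 ] yaw -18.20 tilt [ 0.0043  0.0027 -1.    ] shift [-0.0009 -0.0009  0.011 ] turn -0.2005129124304048 q [-0.7153  0.5885  0.1841  2.054  -0.2094  0.5112 -0.6966] F [-0.3458  0.9459 -0.2622]
pick [([0.4209, 0.2215, 0.109], 0.86)]
clip [([0.4557, -0.028, 0.006], 0.51), ([0.4088, -0.2479, 0.0007], 0.39)]
changed px near stand 2 (np.int64(168), np.int64(177), np.int64(221), np.int64(228))
tally_a [([0.3822, 0.0758, 0.0252], 0.84)]
microtube_a [([0.4946, -0.1543, 0.0107], 0.51), ([0.4548, -0.168, 0.0114], 0.42)]
forceps [([0.4098, -0.2493, 0.0016], 0.88)]
oil_bottle [([0.7457, -0.0103, 0.0373], 0.67)]
```

The stand and pick look as they did at the start, the clip is in the dish and the bystanders haven't moved.

```bash
python3 -c "
from plant import r
print(r.finish_job())"
```

```text
the job is handed in; nothing more can be done
None
```

The clip was pried off the shaft and lies in the dish, the pick is back upright in its stand, and I handed the job in at about 37 s; no verdict came back.

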